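Drive the spring pins home

TASK

Take the mallet from its stand and with it drive both spring pins on the inclined flange fully home, flush with their bosses. Touch the pins only with the mallet, leave the other things on the bench where they are, and put the mallet back in its stand as you found it.

Things in the scene. Friction and masses are not known exactly. Their poses are not given: they have to be found in the camera images.
- pin_left (a joint): how far the left slotted spring pin has been driven in (m): 0 = standing 16 mm proud of its boss, 0.016 = flush with the boss (its stop). Starts 0 to 4 mm in. It stays where it is left; it needs a push of about 8 N along its axis.
- pin_right (a joint): the same for the right spring pin, 100 mm from the left one
- pin_left_top (a point): centre of the upper end of the left pin (plain steel, 12 mm diameter); it moves with the pin. z axis = the pin's axis, pointing out of the flange, 30 deg from vertical; x axis = up the slope of the flange face, y axis = level, from the right pin towards the left one
- pin_right_top (a point): the same for the right pin
- fixture: grey fixture fixed on the bench, base 170 x 170 mm, origin under its centre. Its face, sloping 30 deg towards its own -x side, carries a turned steel flange (148 mm diameter) with a central hub (52 mm diameter, 12 mm high) and two bosses (26 mm diameter, 8 mm high) 50 mm left (+y) and right of the centre, out of which the pins stand; boss tops are 111 mm above the bench
- mallet: soft-faced mallet, 380 g: cylindrical head 42 mm diameter, 80 mm high (dark steel, a white plastic face at each end); wooden handle 20 mm wide, 26 mm high, reaching 175 mm along -x from the head axis, centre line 40 mm above the lower face. Origin: centre of the lower face; z = head axis, up. Centre of mass about 12 mm from the head axis, in the handle
- mallet_grip (a point): a good place to grip the handle: on its centre line, 56 mm from the head axis
- stand: fixed plywood mallet stand, board 210 x 70 x 8 mm, origin under its centre, z up. At x = -75 mm a notched block, 20 mm thick: notch floor 35 mm above the bench, 44 mm wide, cheeks up to 52 mm. The mallet's head stands on the board, its handle lies in the notch and points to -x
- stand_spot (a point): where the centre of the mallet's lower face belongs: on the board, 75 mm along the stand's +x axis, 8 mm above the bench
- hub_small: loose turned hub, flange 54 mm diameter, 34 mm high; to be left alone. Origin: underside centre
- hub_large: loose turned hub, flange 84 mm diameter, 34 mm high; to be left alone. Origin: underside centre
- collar: loose steel collar, 44 mm diameter, 18 mm high; to be left alone. Origin: underside centre
- wrench: loose wrench lying on the bench; to be left alone. Origin: underside (of the tool, lying along its x axis)
- oil_bottle: plastic oil bottle, 60 mm diameter, 150 mm high; to be left alone. Origin: underside centre
- test_bar: upright steel bar, 32 mm diameter, 110 mm high; to be left alone. Origin: underside centre
- carton: small carton, 100 x 80 x 60 mm; to be left alone. Origin: underside centre
Not all that is in view belongs to the job. Leave any yellow look-alike of the mallet alone.

How it is judged:
On the way, in this order (a step that is already met when the one before it is completed fails the run):
1. a first pin is home (within 3 mm of flush) (value of joint any of pin_left, pin_right above 0.013 m), for 0.1 s.
2. both pins are home (value of joint each of pin_left, pin_right above 0.013 m), for 0.1 s.
At the end, for the whole second after the job is handed in: Both pins stand at most 3 mm proud of their bosses; the mallet is back in its stand at rest: foot of the head on the board within 25 mm of its place, head upright within 8 deg, handle along the stand within 11 deg, in the notch (all of step 2 and horizontal distance between mallet and stand_spot below 0.025 m and z of mallet in the frame of stand_spot below 0.008 m and angle between mallet's own z axis and vertical below 0.15 rad and angle between the x axis of mallet and the x axis of stand, either way round below 0.2 rad and linear speed of mallet below 0.02 m/s); the robot touches nothing.
It fails at once if the robot itself touches a pin (contact force between any of pin_left, pin_right and the fingers above 1 N or contact force between any of pin_left, pin_right and the arm above 1 N).
It fails at once if another thing on the bench is moved by more than 30 mm (distance of any of hub_small, hub_large, collar, wrench, oil_bottle, test_bar, carton from where it was at the start of the episode above 0.03 m).
It also fails if it takes over 54 s, if anything falls off the work surface, if the arm or the gripper's body presses on something with over 40 N, if the wrist force passes 120 N, or if a joint passes its speed limit or range.

ROBOT

A 6-joint arm with a two-finger parallel gripper is mounted at the origin on the work surface. World frame = base frame: x ahead of the robot, y to its left, z up, the work surface at z = 0. Lengths are in m, angles in rad, forces in N, time in s.
With the tool pointing down it reaches from about 0.425 to 0.925 m from the base axis. Payload 12.5 kg.
Tool frame: the origin (TCP) lies at the very end of the fingers, on their centre line; the grasp point (between the pads) lies 19 mm behind it; z points along the fingers, y is the line along which they close (so a half turn about z gives the same grasp; the last joint's range is limited). The gripper opens to 85 mm and grips with 20 to 120 N. Pads are 22 mm wide; open, the fingers measure 114 mm over their backs; the gripper's body (76 mm by 85 mm) begins 54 mm behind the grasp point. The pads swing forward as they close: fully open they stand 13 mm farther back than shut.
Start: joints at [1.063, 0.491, 1.559, -0, 1.092, -0.106], TCP at [0.244, 0.575, 0.231] pointing down, gripper open.
Joint ranges: [-3.1, 3.1], [-0.84, 2.19], [0.05, 2.79], [-1.13, 4.28], [0.06, 2.93], [-2.69, 2.69]. Speed limits (rad/s): [2.22, 2.22, 2.79, 3.14, 3.14, 3.14].

INTERFACE

Orientations are given as a rotation vector (axis times angle).
In Python, from plant import env, optics gives the robot as it stands.
- The arm moves only by the tool drive_tool, never from a script. Its argument "increments" is a list of rows, each an object of numbers: "rx", "ry", "rz": the turn, a rotation vector about the tool's x, y, z in units of 180 degrees (1.0 is 180 degrees); "dx", "dy", "dz": the shift along the tool's x, y, z in units of 400 mm (1.0 is 400 mm); "jaw": the opening, from -1 (shut) to 1 (fully open). A call has 1 to 5 rows; each row is the pose to reach, as a shift and turn from the pose commanded when the call began, along the tool's axes at that moment, turning the shorter way round; what a row does not reach only later rows make up. A row lasts 1/8 s, in which the tool goes at most 62.5 mm and 10.7 degrees, less where a joint would pass 70% of its speed; a pose out of reach is approached as far as the arm can. A call with a number of a shift or a turn outside -1 to 1 is refused whole. A call with a gripper value outside its range is refused whole. The fingers move at their own pace and stop on an object; the grip force is fixed at half the most. Time passes only in rows, so rows that repeat a pose let the fingers close. It gives the time, the measured TCP pose, the force, the opening and the grip force at its end, in the units of the state.
- env.state(): the state, without advancing time (a new reading comes with each control period).
- optics.camera(name): name is "scene" or "top"; returns a dict with "frame" (480x640x3 uint8, red, green, blue), "mtx" (3x3 intrinsics, pixels), "rvec" (rotation vector, rad) and "tvec" (3), from world to camera coordinates, as OpenCV has them. Camera axes: x right, y down, z forward; pixel columns grow to the right and rows downward; lengths in m; the calibration is good to about 2 mm. A picture is of the moment at which its call begins. There is no depth.
- env.job_done(): hands the job in; it is judged then, once.
The state is a dict: "time_s": time; "joints": joint angles; "qd": joint speeds; "joint_efforts": joint torques, N m; "ee_pos": TCP position; "ee_rot": TCP orientation; "force": force on the tool from outside, world axes, zero at the start; "torque": the same for the moment, N m; "grip_width": finger opening in m; "grasp_force": force on a finger pad.
Only numpy, scipy, OpenCV 4.12 (cv2) and the standard library are available. Lean on these libraries where they do the work, as an engineer would, in place of code of your own. Each camera call takes 0.05 s, during which the arm holds its last target. There are 200 camera calls.

## Working session

There is one attempt and no reset: what is moved stays moved. The work goes in short steps, Python scripts to look and compute and a tool call to move; the robot and the scene stay as the last step left them, time stands still between calls to the robot, and variables do not carry over. Pictures are saved under pics/ and viewed, at most 10 in all, crops included, and the job is handed in when it is done.

Besides the shell and the picture viewer there is one more tool, called after "Call:" in YAML: its name, and indented under it one key for each argument. drive_tool: Moves the arm, as the interface text tells. Its arguments: {"type":"object","properties":{"increments":{"type":"array","items":{"type":"object","properties":{"rx":{"type":"number","minimum":-1,"maximum":1},"ry":{"type":"number","minimum":-1,"maximum":1},"rz":{"type":"number","minimum":-1,"maximum":1},"dx":{"type":"number","minimum":-1,"maximum":1},"dy":{"type":"number","minimum":-1,"maximum":1},"dz":{"type":"number","minimum":-1,"maximum":1},"jaw":{"type":"number"}}}}},"required":["increments"]}

```bash
mkdir -p pics; cat > h.py <<'E'
import numpy as np, cv2
from plant import env, optics
from scipy.spatial.transform import Rotation as R
E
python3 - <<'E'
from h import *
import pickle
for n in ("scene","top"):
    c=optics.camera(n); pickle.dump(c,open(f"{n}.pkl","wb")); cv2.imwrite(f"pics/{n}0.png",cv2.cvtColor(c["frame"],cv2.COLOR_RGB2BGR))
    Rm=cv2.Rodrigues(np.array(c["rvec"],float))[0]; print(n,c["mtx"],-Rm.T@np.ravel(c["tvec"]),Rm)
print(env.state())
E
```

```text
scene [[483.23944841   0.         321.81072021]
 [  0.         483.23944841 233.35451817]
 [  0.           0.           1.        ]] [ 1.33690431 -0.33105577  0.64152788] [[ 0.47571475  0.87924933  0.02482128]
 [ 0.47935623 -0.23548725 -0.84543679]
 [-0.73750463  0.41408499 -0.5334984 ]]
top [[512.67955794   0.         328.6542002 ]
 [  0.         512.67955794 248.36338356]
 [  0.           0.           1.        ]] [0.31796318 0.10778528 1.3704253 ] [[-0.04848861 -0.99882261 -0.0015009 ]
 [-0.97812679  0.04778812 -0.20244572]
 [ 0.20227909 -0.00834824 -0.97929233]]
{'time_s': 0.1, 'joints': array([ 1.06340803e+00,  4.91496650e-01,  1.55938056e+00, -1.12688076e-05,
        1.09172975e+00, -1.05564563e-01]), 'qd': array([-0.00042359,  0.00080966, -0.00033913,  0.00114416,  0.00018142,
       -0.00024726]), 'joint_efforts': array([ 2.52696918e-03, -6.19450450e+01, -2.62029451e+01, -1.09250427e-04,
        2.90534554e-03,  5.43857277e-05]), 'ee_pos': array([0.24429809, 0.57505696, 0.23079056]), 'ee_rot': array([-6.26878214e-01, -3.07811030e+00,  1.52361624e-03]), 'force': array([ 0.18381364,  0.20819729, -0.22049793]), 'torque': array([-0.00564885, -0.02506136,  0.01328076]), 'grasp_force': 0.0, 'grip_width': 0.0853074521980634}
```

View pics/scene0.png

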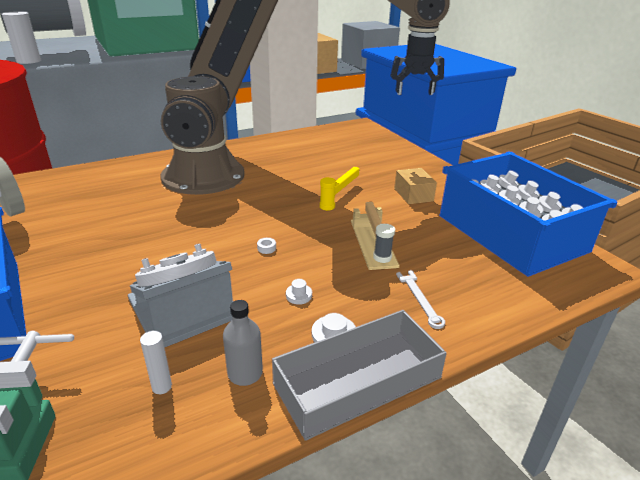

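View pics/top0.png

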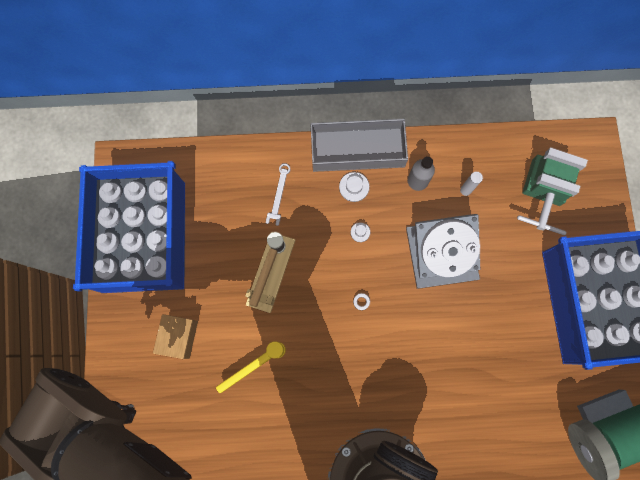

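The overview pictures show the mallet in its stand at about (275,240)–(258,300) in the top view and the fixture at about (448,250). The yellow decoy is at (275,350). Next I enlarge both areas.

```bash
python3 - <<'E'
import pickle,cv2,numpy as np
def crop(n,x,y,w,h,s): 
    f=pickle.load(open(n+".pkl","rb"))["frame"][y:y+h,x:x+w]; return cv2.cvtColor(cv2.resize(f,None,fx=s,fy=s,interpolation=cv2.INTER_CUBIC),cv2.COLOR_RGB2BGR)
a=crop("top",235,220,80,100,5); b=crop("top",400,205,80,100,5)
cv2.imwrite("pics/c1.png",np.hstack([a,b]))
a=crop("scene",120,235,120,110,5)
cv2.imwrite("pics/c2.png",a)
cv2.imwrite("pics/c3.png",crop("scene",335,190,80,90,6))
E
```

```text
(no output)
```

View pics/c1.png

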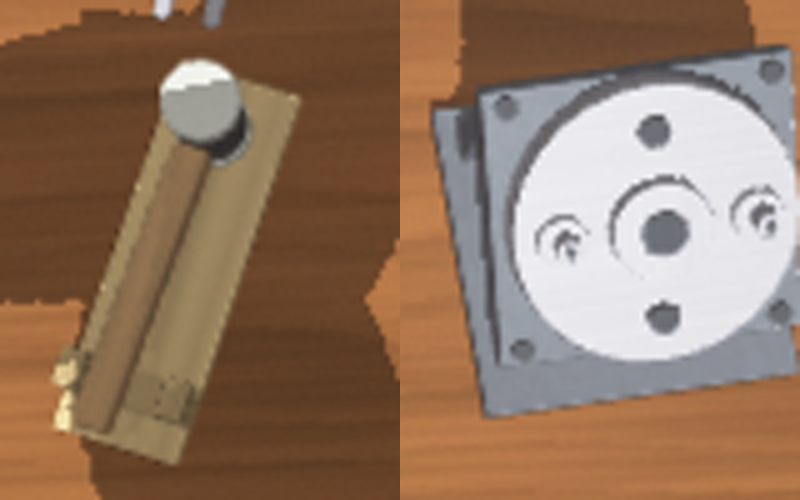

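View pics/c2.png

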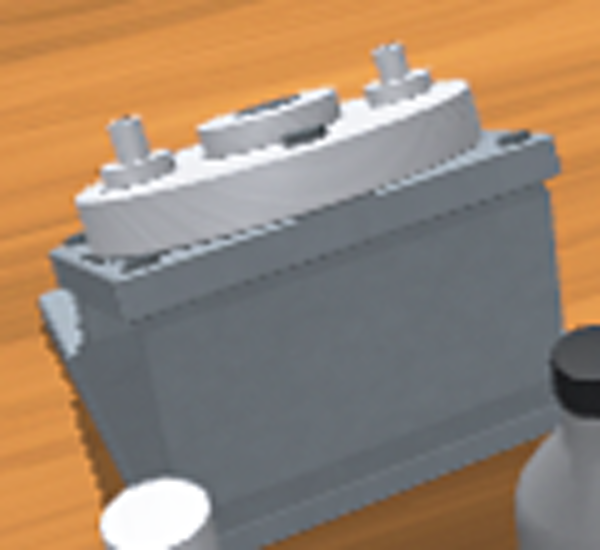

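View pics/c3.png

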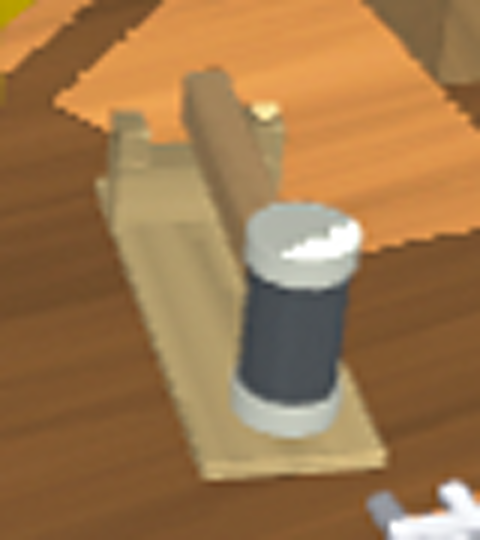

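```bash
cat >> h.py <<'E'
import pickle
def cam(n):
    c=pickle.load(open(n+".pkl","rb")); Rm=cv2.Rodrigues(np.array(c["rvec"],float))[0]; return c,Rm,-Rm.T@np.ravel(c["tvec"])
def onz(n,uv,z):
    c,Rm,o=cam(n); d=Rm.T@np.linalg.inv(c["mtx"])@np.array([*uv,1.]); return o+d*(z-o[2])/d[2]
def proj(n,P):
    c,_,_=cam(n); return cv2.projectPoints(np.atleast_2d(np.array(P,float)),c["rvec"],c["tvec"],c["mtx"],None)[0][:,0]
def tri(a,b):
    o1=cam("top")[2];o2=cam("scene")[2]; d1=onz("top",a,0)-o1;d2=onz("scene",b,0)-o2
    s=np.linalg.lstsq(np.c_[d1,-d2],o2-o1,rcond=None)[0]; p,q=o1+s[0]*d1,o2+s[1]*d2; return (p+q)/2,np.linalg.norm(p-q)
T1=lambda x,y:(235+(x-.0)/5,220+y/5)
T2=lambda x,y:(400+(x-400)/5,205+y/5)
S2=lambda x,y:(120+x/5,235+y/5)
S3=lambda x,y:(335+x/6,190+y/6)
E
cat > m.py <<'E'
from h import *
np.set_printoptions(precision=4,suppress=True)
print("mallet top",onz("top",T1(201,103),.088),onz("scene",S3(303,247),.088),tri(T1(201,103),S3(303,247)))
print("foot scene front", onz("scene",S3(285,435),.008))
a=onz("top",T1(95,428),.061);print("handle end",a,onz("scene",S3(208,75),.061))
h=onz("top",T1(201,103),.088)-a; print("len,yaw",np.hypot(h[0],h[1]),np.arctan2(h[1],h[0]))
b=[onz("top",T1(*p),.008) for p in [(300,97),(178,463),(65,425)]]
d=b[0]-b[1];print("board len",np.linalg.norm(d),np.linalg.norm(b[1]-b[2]),"yaw",np.arctan2(d[1],d[0])); print(b)
b=[onz("scene",S3(*p),.008) for p in [(385,460),(207,472)]];print(b,np.linalg.norm(b[0]-b[1]))
print("hub",onz("top",T2(665,232),.1145),onz("scene",S2(268,107),.1145))
print("R pin",tri(T2(763,215),S2(125,121)),"L pin",tri(T2(565,243),S2(388,46)))
print("R boss",onz("scene",S2(138,165),.111),"L boss",onz("scene",S2(398,85),.111),onz("top",T2(561,239),.111),onz("top",T2(761,212),.111))
c=[onz("top",T2(*p),z) for p,z in [((487,417),0),((800,375),0)]];d=c[0]-c[1];print("base",c,np.arctan2(d[1],d[0])-np.pi/2)
E
python3 m.py
```

```text
mallet top [0.6098 0.2327 0.088 ] [0.625  0.2273 0.088 ] (array([0.6128, 0.235 , 0.0788]), np.float64(0.003196490826658413))
foot scene front [0.6298 0.225  0.008 ]
handle end [0.4489 0.294  0.061 ] [0.4595 0.2971 0.061 ]
len,yaw 0.17223531614159354 -0.3637757673313069
board len 0.20788427221702405 0.06369251786798938 yaw -0.35096135510037374
[array([0.6288, 0.1865, 0.008 ]), array([0.4335, 0.258 , 0.008 ]), array([0.4565, 0.3174, 0.008 ])]
[array([0.6597, 0.2494, 0.008 ]), array([0.6364, 0.1858, 0.008 ])] 0.06779277929764105
hub [ 0.5545 -0.2127  0.1145] [ 0.5569 -0.2103  0.1145]
R pin (array([ 0.5586, -0.2602,  0.1248]), np.float64(0.0015092660146783193)) L pin (array([ 0.5496, -0.161 ,  0.1231]), np.float64(0.0010517014105247842))
R boss [ 0.5675 -0.2605  0.111 ] L boss [ 0.559  -0.1618  0.111 ] [ 0.5541 -0.1613  0.111 ] [ 0.563  -0.2627  0.111 ]
base [array([ 0.4797, -0.1366,  0.    ]), array([ 0.4942, -0.3069,  0.    ])] 0.08475413229736706
```

The crops show:
- **Mallet:** its top face centre is at top-crop (201,103). My scene reading of that face was too low and should be about (303,233).
- **Pins:** their tops are at scene-crop (388,46) and (125,121), and they triangulate to z ≈ 0.124 and 99.5 mm apart, so they are consistent.

I'll now plan the grasp.

```bash
cat >> h.py <<'E'
def pose(z,x):
    z=np.array(z,float);z/=np.linalg.norm(z);x=np.array(x,float);x-=z*(x@z);x/=np.linalg.norm(x);return np.c_[x,np.cross(z,x),z]
def go(p,Rt,ref=None):
    if ref is None: s=env.state(); ref=(s["ee_pos"],R.from_rotvec(s["ee_rot"]).as_matrix())
    p0,R0=ref; d=R0.T@(np.array(p)-p0)/.4; r=R.from_matrix(R0.T@Rt).as_rotvec()/np.pi
    print("d",d.round(4),"r",r.round(4),"rows>=",max(np.linalg.norm(d)*400/62.5,np.linalg.norm(r)*180/10.7).round(1)); return (np.array(p),Rt)
YM=-.36; MX=np.array([np.cos(YM),np.sin(YM),0])
YF=.088; n=np.array([-.5*np.cos(YF),-.5*np.sin(YF),.8660254]); US=np.array([.8660254*np.cos(YF),.8660254*np.sin(YF),.5]); LV=np.array([-np.sin(YF),np.cos(YF),0])
BL=np.array([.5567,-.1612,.111]);BR=np.array([.5655,-.261,.111])
RS=pose(-n,-US); RG=pose([0,0,-1],-MX)
E
python3 - <<'E'
from h import *
np.set_printoptions(precision=4,suppress=True)
print(tri(T1(201,103),S3(303,233)),onz("scene",S3(303,233),.088))
head=np.array([.6105,.2325,0]); print(proj("top",[head+[0,0,.088],head-MX*.175+[0,0,.061]]),proj("scene",[head+[0,0,.088],head-MX*.175+[0,0,.061]]))
g=head-MX*.054; print(g)
a=go([g[0],g[1],.13],RG); go([g[0],g[1],.029],RG,a)
E
```

```text
(array([0.6117, 0.2347, 0.0843]), np.float64(0.0038236847686030275)) [0.617  0.2329 0.088 ]
[[275.2686 240.3428]
 [253.9487 306.4479]] [[383.6487 227.478 ]
 [365.9198 200.5588]]
[0.56   0.2515 0.    ]
d [-1.0427 -0.4355  0.2523] r [-0.0003 -0.     -0.0133] rows>= 7.4
d [0.     0.     0.2525] r [0. 0. 0.] rows>= 1.6
```

Call:
drive_tool:
  increments:
    - {"dx": -0.25,"dy": -0.1,"dz": 0,"jaw": 1}
    - {"dx": -0.4,"dy": -0.17,"dz": 0.05,"jaw": 1}
    - {"dx": -0.55,"dy": -0.23,"dz": 0.1,"rz": -0.0133,"jaw": 1}
    - {"dx": -0.7,"dy": -0.29,"dz": 0.15,"rz": -0.0133,"jaw": 1}
    - {"dx": -0.8,"dy": -0.34,"dz": 0.2,"rz": -0.0133,"jaw": 1}

```text
invalid input
```

```bash
python3 - <<'E'
from h import *
g=np.array([.612,.2328,0])-MX*.054
a=go([g[0],g[1],.13],RG); go([g[0],g[1],.029],RG,a)
E
```

```text
d [-1.0458 -0.4334  0.2523] r [-0.0003 -0.     -0.0133] rows>= 7.4
d [0.     0.     0.2525] r [0. 0. 0.] rows>= 1.6
```

Call:
drive_tool:
  increments:
    - {"rx": 0,"ry": 0,"rz": 0,"dx": -0.13,"dy": -0.055,"dz": 0,"jaw": 1}
    - {"rx": 0,"ry": 0,"rz": 0,"dx": -0.26,"dy": -0.11,"dz": 0.0,"jaw": 1}
    - {"rx": 0,"ry": 0,"rz": -0.0133,"dx": -0.4,"dy": -0.165,"dz": 0.05,"jaw": 1}
    - {"rx": 0,"ry": 0,"rz": -0.0133,"dx": -0.53,"dy": -0.22,"dz": 0.1,"jaw": 1}
    - {"rx": 0,"ry": 0,"rz": -0.0133,"dx": -0.6,"dy": -0.25,"dz": 0.12,"jaw": 1}

```text
time_s: 0.72
ee_pos: [0.4275, 0.387, 0.182]
ee_rot: [-0.565, -3.089, 0.002]
force: [0.3, 1.4, 0.3]
grip_width: 0.0853
grasp_force: 0.0
```

```bash
python3 - <<'E'
from h import *
g=np.array([.612,.2328,0])-MX*.054
a=go([g[0],g[1],.13],RG); go([g[0],g[1],.029],RG,a)
E
```

```text
d [-0.4331 -0.1973  0.1299] r [-0.0005 -0.0003 -0.0006] rows>= 3.2
d [0.     0.     0.2525] r [0. 0. 0.] rows>= 1.6
```

Call:
drive_tool:
  increments:
    - {"rx": 0,"ry": 0,"rz": 0,"dx": -0.12,"dy": -0.055,"dz": 0.03,"jaw": 1}
    - {"rx": 0,"ry": 0,"rz": 0,"dx": -0.24,"dy": -0.11,"dz": 0.06,"jaw": 1}
    - {"rx": 0,"ry": 0,"rz": 0,"dx": -0.36,"dy": -0.16,"dz": 0.1,"jaw": 1}
    - {"rx": 0,"ry": 0,"rz": 0,"dx": -0.43,"dy": -0.195,"dz": 0.13,"jaw": 1}
    - {"rx": 0,"ry": 0,"rz": 0,"dx": -0.43,"dy": -0.195,"dz": 0.13,"jaw": 1}

```text
time_s: 1.35
ee_pos: [0.5604, 0.254, 0.13]
ee_rot: [-0.567, -3.088, 0.002]
force: [-0.5, 0.3, 0.8]
grip_width: 0.0856
grasp_force: 0.0
```

Call:
drive_tool:
  increments:
    - {"rx": 0,"ry": 0,"rz": 0,"dx": 0,"dy": 0,"dz": 0,"jaw": 1}
    - {"rx": 0,"ry": 0,"rz": 0,"dx": 0,"dy": 0,"dz": 0,"jaw": 1}

```text
time_s: 1.6
ee_pos: [0.5591, 0.2567, 0.1318]
ee_rot: [0.56, 3.091, 0.001]
force: [0.4, 0.2, 0.1]
grip_width: 0.0851
grasp_force: 0.0
```

```bash
python3 - <<'E'
from h import *
g=np.array([.612,.2328,0])-MX*.054
print(g,env.state()["ee_pos"])
a=go([g[0],g[1],.029],RG)
for n in ("scene","top"): pickle.dump(optics.camera(n),open(n+"1.pkl","wb"))
ims=[]
for m,x,y in (("scene1",310,150),("top1",200,210)):
    f=pickle.load(open(m+".pkl","rb"))["frame"][y:y+120,x:x+100]; ims.append(cv2.cvtColor(cv2.resize(f,None,fx=4,fy=4,interpolation=3),4))
cv2.imwrite("pics/g.png",np.hstack(ims))
E
```

```text
[0.56146157 0.25182281 0.        ] [0.55908269 0.25671978 0.13178499]
d [-0.0098 -0.0095  0.257 ] r [0.0001 0.0001 0.0004] rows>= 1.6
```

View pics/g.png

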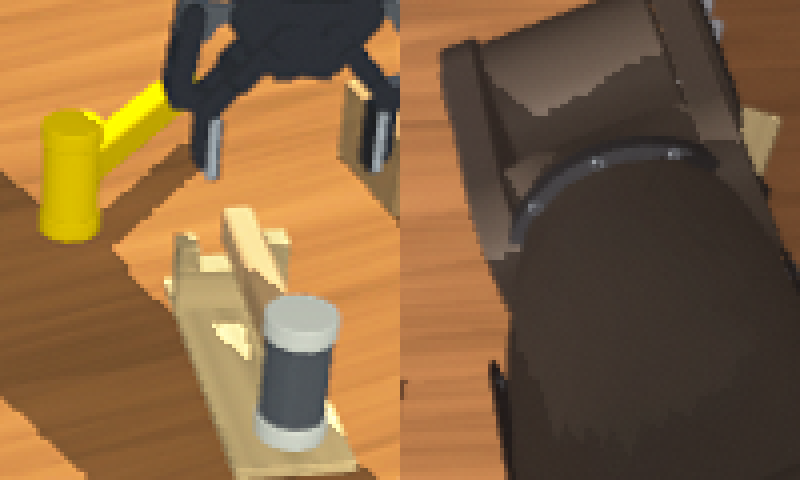

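The open gripper straddles the handle correctly (fingertips at crop (207,175) and (377,165), handle between). Descending to grip.

Call:
drive_tool:
  increments:
    - {"rx": 0,"ry": 0,"rz": 0,"dx": -0.01,"dy": -0.01,"dz": 0.1,"jaw": 1}
    - {"rx": 0,"ry": 0,"rz": 0,"dx": -0.01,"dy": -0.01,"dz": 0.2,"jaw": 1}
    - {"rx": 0,"ry": 0,"rz": 0,"dx": -0.01,"dy": -0.01,"dz": 0.255,"jaw": 1}
    - {"rx": 0,"ry": 0,"rz": 0,"dx": -0.01,"dy": -0.01,"dz": 0.255,"jaw": 1}
    - {"rx": 0,"ry": 0,"rz": 0,"dx": -0.01,"dy": -0.01,"dz": 0.255,"jaw": 0}

```text
time_s: 2.33
ee_pos: [0.5624, 0.2511, 0.0304]
ee_rot: [0.562, 3.09, 0.001]
force: [0.7, 0.1, -0.3]
grip_width: 0.0696
grasp_force: 0.0
```

Call:
drive_tool:
  increments:
    - {"rx": 0,"ry": 0,"rz": 0,"dx": 0,"dy": 0,"dz": 0,"jaw": -0.3}
    - {"rx": 0,"ry": 0,"rz": 0,"dx": 0,"dy": 0,"dz": 0,"jaw": -1}
    - {"rx": 0,"ry": 0,"rz": 0,"dx": 0,"dy": 0,"dz": 0,"jaw": -1}
    - {"rx": 0,"ry": 0,"rz": 0,"dx": 0,"dy": 0,"dz": 0,"jaw": -1}
    - {"rx": 0,"ry": 0,"rz": 0,"dx": 0,"dy": 0,"dz": 0,"jaw": -1}

```text
time_s: 2.95
ee_pos: [0.5624, 0.2508, 0.0302]
ee_rot: [0.563, 3.09, 0.001]
force: [-0.6, 0.4, 5.7]
grip_width: 0.0192
grasp_force: 60.1
```

Call:
drive_tool:
  increments:
    - {"rx": 0,"ry": 0,"rz": 0,"dx": 0,"dy": 0,"dz": -0.05,"jaw": -1}
    - {"rx": 0,"ry": 0,"rz": 0,"dx": 0,"dy": 0,"dz": -0.15,"jaw": -1}
    - {"rx": 0,"ry": 0,"rz": 0,"dx": 0,"dy": 0,"dz": -0.3,"jaw": -1}
    - {"rx": 0,"ry": 0,"rz": 0,"dx": 0,"dy": 0,"dz": -0.45,"jaw": -1}
    - {"rx": 0,"ry": 0,"rz": 0,"dx": 0,"dy": 0,"dz": -0.55,"jaw": -1}

```text
time_s: 3.58
ee_pos: [0.5619, 0.2506, 0.252]
ee_rot: [0.562, 3.089, 0.001]
force: [0.2, 0.5, -4.0]
grip_width: 0.0194
grasp_force: 59.2
```

Call:
drive_tool:
  increments:
    - {"rx": 0,"ry": 0,"rz": 0,"dx": 0,"dy": 0,"dz": 0,"jaw": -1}
    - {"rx": 0,"ry": 0,"rz": 0,"dx": 0,"dy": 0,"dz": 0,"jaw": -1}
    - {"rx": 0,"ry": 0,"rz": 0,"dx": 0,"dy": 0,"dz": 0,"jaw": -1}

```text
time_s: 3.95
ee_pos: [0.5614, 0.2504, 0.2473]
ee_rot: [-0.562, -3.088, 0.002]
force: [-1.0, -0.8, -4.2]
grip_width: 0.0192
grasp_force: 59.1
```

```bash
cat >> h.py <<'E'
def tgt(B,gap): # TCP for mallet face centred on B (3 mm outward handled by caller), gap along n
    return B+n*(gap+.022)-US*.0528
E
python3 - <<'E'
from h import *
print(env.state()["ee_pos"],env.state()["joints"])
b=tgt(BR-LV*.002,.09); print(b); a=go(b,RS); go(tgt(BR-LV*.002,.022),RS,a)
f=cv2.cvtColor(optics.camera("scene")["frame"][60:280,260:500],4); cv2.imwrite("pics/l.png",cv2.resize(f,None,fx=2.5,fy=2.5))
E
```

```text
[0.56142357 0.2504068  0.24732683] [ 3.12104198e-01  4.62447259e-01  1.56336336e+00  7.73976619e-05
  1.11909216e+00 -8.98682103e-01]
[ 0.46434326 -0.27193261  0.18159484]
d [-0.2334 -1.3073  0.1663] r [-0.0378 -0.1648 -0.1392] rows>= 8.6
d [ 0.   -0.    0.17] r [0. 0. 0.] rows>= 1.1
```

View pics/l.png

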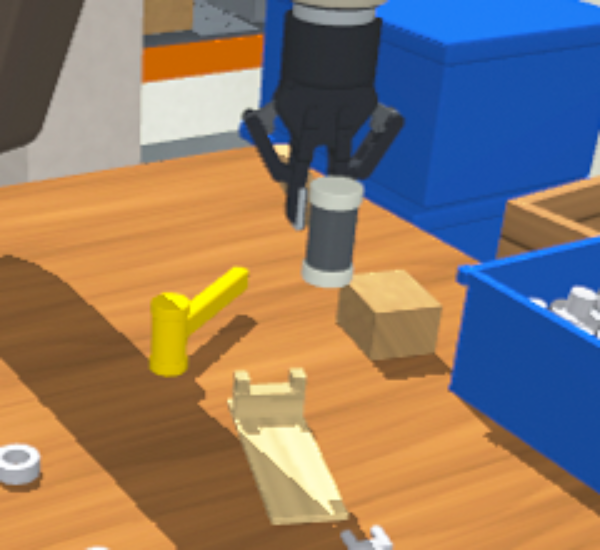

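The mallet is held upright and clear of the stand. Moving toward the right pin.

Call:
drive_tool:
  increments:
    - {"rx": 0,"ry": 0,"rz": 0,"dx": -0.02,"dy": -0.1,"dz": 0,"jaw": -1}
    - {"rx": -0.005,"ry": -0.02,"rz": -0.02,"dx": -0.04,"dy": -0.23,"dz": 0,"jaw": -1}
    - {"rx": -0.01,"ry": -0.05,"rz": -0.04,"dx": -0.07,"dy": -0.37,"dz": 0,"jaw": -1}
    - {"rx": -0.015,"ry": -0.07,"rz": -0.06,"dx": -0.09,"dy": -0.51,"dz": 0,"jaw": -1}
    - {"rx": -0.02,"ry": -0.09,"rz": -0.08,"dx": -0.12,"dy": -0.65,"dz": 0,"jaw": -1}

```text
time_s: 4.62
ee_pos: [0.5144, -0.011, 0.2487]
ee_rot: [0.148, 2.848, 0.015]
force: [1.1, 0.3, -3.3]
grip_width: 0.0193
grasp_force: 59.4
```

```bash
python3 - <<'E'
from h import *
a=go(tgt(BR-LV*.002,.09),RS)
E
```

```text
d [ 0.0995 -0.6656  0.1278] r [-0.0163 -0.0738 -0.0584] rows>= 4.4
```

Call:
drive_tool:
  increments:
    - {"rx": -0.004,"ry": -0.018,"rz": -0.014,"dx": 0.02,"dy": -0.14,"dz": 0.02,"jaw": -1}
    - {"rx": -0.008,"ry": -0.036,"rz": -0.028,"dx": 0.04,"dy": -0.28,"dz": 0.05,"jaw": -1}
    - {"rx": -0.012,"ry": -0.055,"rz": -0.044,"dx": 0.06,"dy": -0.42,"dz": 0.08,"jaw": -1}
    - {"rx": -0.0163,"ry": -0.0738,"rz": -0.0584,"dx": 0.085,"dy": -0.56,"dz": 0.11,"jaw": -1}
    - {"rx": -0.0163,"ry": -0.0738,"rz": -0.0584,"dx": 0.0995,"dy": -0.66,"dz": 0.128,"jaw": -1}

```text
time_s: 5.25
ee_pos: [0.5029, -0.2133, 0.2282]
ee_rot: [-0.055, 2.688, -0.006]
force: [-0.4, 0.1, -3.0]
grip_width: 0.0191
grasp_force: 59.6
```

Call:
drive_tool:
  increments:
    - {"rx": 0,"ry": 0,"rz": 0,"dx": 0,"dy": 0,"dz": 0,"jaw": -1}
    - {"rx": 0,"ry": 0,"rz": 0,"dx": 0,"dy": 0,"dz": 0,"jaw": -1}
    - {"rx": 0,"ry": 0,"rz": 0,"dx": 0,"dy": 0,"dz": 0,"jaw": -1}

```text
time_s: 5.62
ee_pos: [0.5034, -0.2107, 0.2286]
ee_rot: [-0.063, 2.687, -0.006]
force: [-0.4, -0.6, -3.5]
grip_width: 0.0191
grasp_force: 58.9
```

```bash
python3 - <<'E'
from h import *
a=go(tgt(BR-LV*.002,.03),RS)
f=cv2.cvtColor(optics.camera("scene")["frame"][150:350,80:280],4); f2=cv2.cvtColor(optics.camera("top")["frame"][150:350,370:510],4); cv2.imwrite("pics/s.png",np.hstack([cv2.resize(f,None,fx=3,fy=3)[:,:430],cv2.resize(f2,(360,600))[:,:360]]))
E
```

```text
d [ 0.1355 -0.1418  0.2115] r [-0.0108 -0.0224 -0.0103] rows>= 1.8
```

View pics/s.png

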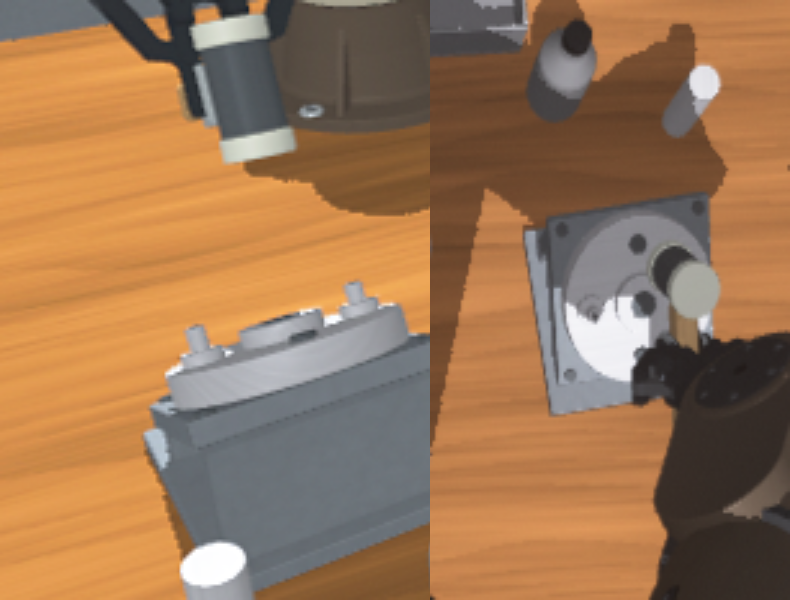

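The mallet is held at a tilt above and beside the right pin, about 50 mm short of it. Next is the approach to a 30 mm gap.

Call:
drive_tool:
  increments:
    - {"rx": -0.005,"ry": -0.011,"rz": -0.005,"dx": 0.05,"dy": -0.07,"dz": 0.05,"jaw": -1}
    - {"rx": -0.0108,"ry": -0.0224,"rz": -0.0103,"dx": 0.1,"dy": -0.14,"dz": 0.1,"jaw": -1}
    - {"rx": -0.0108,"ry": -0.0224,"rz": -0.0103,"dx": 0.135,"dy": -0.142,"dz": 0.17,"jaw": -1}
    - {"rx": -0.0108,"ry": -0.0224,"rz": -0.0103,"dx": 0.1355,"dy": -0.1418,"dz": 0.2115,"jaw": -1}
    - {"rx": -0.0108,"ry": -0.0224,"rz": -0.0103,"dx": 0.1355,"dy": -0.1418,"dz": 0.2115,"jaw": -1}

```text
time_s: 6.35
ee_pos: [0.5381, -0.2444, 0.1754]
ee_rot: [-0.046, 2.723, -0.023]
force: [-0.5, -1.4, -3.5]
grip_width: 0.0191
grasp_force: 59.1
```

Call:
drive_tool:
  increments:
    - {"rx": 0,"ry": 0,"rz": 0,"dx": 0,"dy": 0,"dz": 0,"jaw": -1}
    - {"rx": 0,"ry": 0,"rz": 0,"dx": 0,"dy": 0,"dz": 0,"jaw": -1}

```text
time_s: 6.6
ee_pos: [0.5379, -0.245, 0.1775]
ee_rot: [-0.046, 2.721, -0.026]
force: [0.3, -0.0, -3.3]
grip_width: 0.0189
grasp_force: 59.1
```

```bash
python3 - <<'E'
from h import *
a=go(tgt(BR-LV*.002,.0),RS)
f=cv2.cvtColor(optics.camera("scene")["frame"][190:320,110:240],4); f2=cv2.cvtColor(optics.camera("top")["frame"][190:320,400:500],4); cv2.imwrite("pics/s2.png",np.hstack([cv2.resize(f,None,fx=3.5,fy=3.5),cv2.resize(f2,None,fx=3.5,fy=3.5)]))
E
```

```text
d [ 0.1428 -0.0507  0.1398] r [-0.0157 -0.0332 -0.0134] rows>= 1.3
```

View pics/s2.png

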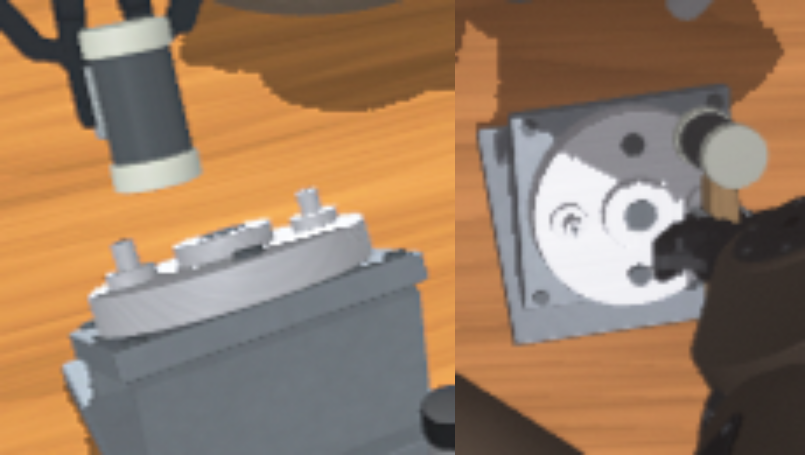

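The arm stops short of the commanded pose, so this wrist pose (handle down the slope) is out of reach. I'll use the handle up the slope instead, which puts the TCP about 0.1 m farther out.

```bash
cat >> h.py <<'E'
def tgt(B,gap): return B+n*(gap+.022)+US*.0528
RS=pose(-n,US)
E
python3 - <<'E'
from h import *
print(env.state()["joints"].round(3))
a=go([.56,-.2,.30],pose(-n,LV-.5*US)); a=go([.6,-.17,.28],pose(-n,LV+.5*US),a); print(tgt(BL+LV*.002,.04)); a=go(tgt(BL+LV*.002,.04),RS,a)
E
```

```text
[-0.642  0.413  1.953  0.532  0.483 -2.685]
d [-0.1793  0.1035 -0.258 ] r [-0.0323 -0.0209  0.3386] rows>= 5.7
d [0.029  0.0894 0.0964] r [-0.     -0.      0.2952] rows>= 5.0
[ 0.57119339 -0.15791351  0.19109357]
d [-0.0439 -0.1692  0.1579] r [-0.      0.      0.3524] rows>= 5.9
```

Call:
drive_tool:
  increments:
    - {"rx": 0,"ry": 0,"rz": 0.02,"dx": -0.02,"dy": 0.01,"dz": -0.08,"jaw": -1}
    - {"rx": -0.006,"ry": -0.004,"rz": 0.068,"dx": -0.05,"dy": 0.03,"dz": -0.18,"jaw": -1}
    - {"rx": -0.012,"ry": -0.008,"rz": 0.125,"dx": -0.09,"dy": 0.05,"dz": -0.258,"jaw": -1}
    - {"rx": -0.018,"ry": -0.012,"rz": 0.18,"dx": -0.13,"dy": 0.075,"dz": -0.258,"jaw": -1}
    - {"rx": -0.024,"ry": -0.015,"rz": 0.235,"dx": -0.1793,"dy": 0.1035,"dz": -0.258,"jaw": -1}

```text
time_s: 7.32
ee_pos: [0.5601, -0.1997, 0.3006]
ee_rot: [0.919, 2.521, 0.287]
force: [-0.3, -0.4, -4.4]
grip_width: 0.0191
grasp_force: 59.6
```

```bash
python3 - <<'E'
from h import *
print(env.state()["joints"].round(3))
a=go([.59,-.17,.30],pose(-n,LV-.1*US))
E
```

```text
[-0.582  0.253  1.831  0.464  0.717 -1.754]
d [-0.0021  0.0977  0.0397] r [-0.0093 -0.005   0.2175] rows>= 3.7
```

Call:
drive_tool:
  increments:
    - {"rx": -0.002,"ry": -0.001,"rz": 0.054,"dx": 0,"dy": 0.025,"dz": 0.01,"jaw": -1}
    - {"rx": -0.004,"ry": -0.002,"rz": 0.108,"dx": 0,"dy": 0.05,"dz": 0.02,"jaw": -1}
    - {"rx": -0.006,"ry": -0.004,"rz": 0.163,"dx": 0,"dy": 0.075,"dz": 0.03,"jaw": -1}
    - {"rx": -0.0093,"ry": -0.005,"rz": 0.2175,"dx": -0.002,"dy": 0.0977,"dz": 0.04,"jaw": -1}
    - {"rx": -0.0093,"ry": -0.005,"rz": 0.2175,"dx": -0.002,"dy": 0.0977,"dz": 0.04,"jaw": -1}

```text
time_s: 7.95
ee_pos: [0.5898, -0.1696, 0.2988]
ee_rot: [1.729, 2.105, 0.511]
force: [-0.3, 0.1, -3.4]
grip_width: 0.0193
grasp_force: 59.3
```

```bash
python3 - <<'E'
from h import *
print(env.state()["joints"].round(3))
a=go(tgt(BL+LV*.002,.10),RS)
E
```

```text
[-0.506  0.272  1.819  0.474  0.661 -1.021]
d [ 0.0514 -0.1679  0.0616] r [-0.0007  0.      0.5341] rows>= 9.0
```

Call:
drive_tool:
  increments:
    - {"rx": 0,"ry": 0,"rz": 0.055,"dx": 0.005,"dy": -0.02,"dz": 0,"jaw": -1}
    - {"rx": 0,"ry": 0,"rz": 0.11,"dx": 0.01,"dy": -0.04,"dz": 0,"jaw": -1}
    - {"rx": 0,"ry": 0,"rz": 0.165,"dx": 0.02,"dy": -0.06,"dz": 0,"jaw": -1}
    - {"rx": 0,"ry": 0,"rz": 0.22,"dx": 0.025,"dy": -0.08,"dz": 0.02,"jaw": -1}
    - {"rx": 0,"ry": 0,"rz": 0.275,"dx": 0.03,"dy": -0.1,"dz": 0.03,"jaw": -1}

```text
time_s: 8.57
ee_pos: [0.5593, -0.1652, 0.2677]
ee_rot: [2.585, 1.248, 0.718]
force: [0.8, -0.1, -3.9]
grip_width: 0.0189
grasp_force: 59.5
```

```bash
python3 - <<'E'
from h import *
print(env.state()["joints"].round(3))
a=go(tgt(BL+LV*.002,.07),RS)
E
```

```text
[-0.529  0.264  1.928  0.553  0.583 -0.268]
d [-0.0359 -0.0603  0.1066] r [-0.0003  0.0004  0.2583] rows>= 4.3
```

Call:
drive_tool:
  increments:
    - {"rx": 0,"ry": 0,"rz": 0.055,"dx": -0.007,"dy": -0.012,"dz": 0.02,"jaw": -1}
    - {"rx": 0,"ry": 0,"rz": 0.11,"dx": -0.014,"dy": -0.024,"dz": 0.04,"jaw": -1}
    - {"rx": 0,"ry": 0,"rz": 0.165,"dx": -0.021,"dy": -0.036,"dz": 0.06,"jaw": -1}
    - {"rx": 0,"ry": 0,"rz": 0.22,"dx": -0.03,"dy": -0.05,"dz": 0.085,"jaw": -1}
    - {"rx": 0,"ry": 0,"rz": 0.2583,"dx": -0.0359,"dy": -0.0603,"dz": 0.1066,"jaw": -1}

```text
time_s: 9.2
ee_pos: [0.5565, -0.1594, 0.2171]
ee_rot: [-3.01, -0.134, -0.805]
force: [0.2, -0.1, -4.2]
grip_width: 0.0194
grasp_force: 59.6
```

Call:
drive_tool:
  increments:
    - {"rx": 0,"ry": 0,"rz": 0,"dx": 0,"dy": 0,"dz": 0,"jaw": -1}
    - {"rx": 0,"ry": 0,"rz": 0,"dx": 0,"dy": 0,"dz": 0,"jaw": -1}

```text
time_s: 9.45
ee_pos: [0.5568, -0.1593, 0.2177]
ee_rot: [-3.011, -0.141, -0.805]
force: [0.4, -0.3, -3.0]
grip_width: 0.0186
grasp_force: 59.5
```

```bash
python3 - <<'E'
from h import *
print(env.state()["joints"].round(3))
a=go(tgt(BL+LV*.002,.03),RS)
f=cv2.cvtColor(optics.camera("scene")["frame"][190:320,110:240],4); f2=cv2.cvtColor(optics.camera("top")["frame"][190:320,400:500],4); cv2.imwrite("pics/s3.png",np.hstack([cv2.resize(f,None,fx=3.5,fy=3.5),cv2.resize(f2,None,fx=3.5,fy=3.5)]))
E
```

```text
[-0.521  0.327  2.     0.686  0.468  0.391]
d [-0.0019 -0.0004  0.1007] r [-0.0001  0.0003  0.0017] rows>= 0.6
```

View pics/s3.png

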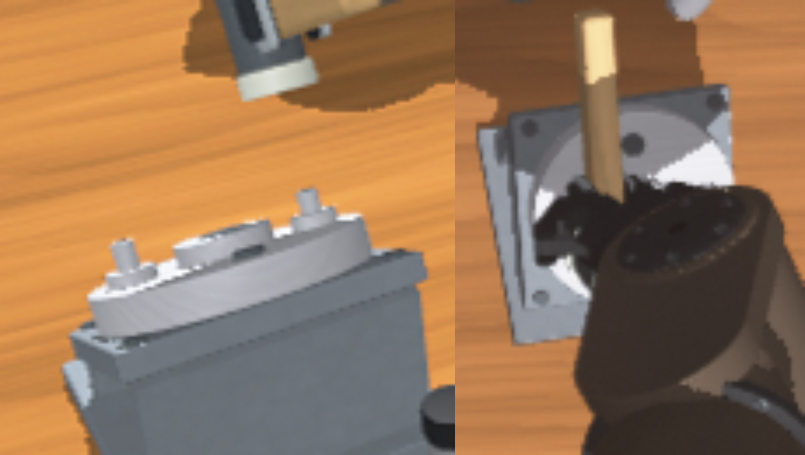

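The mallet's lower face is at scene-crop (280,90), up the pin axis from the left pin, with the handle pointing up the slope. I'll check that against the projection while approaching.

Call:
drive_tool:
  increments:
    - {"rx": 0,"ry": 0,"rz": 0,"dx": 0,"dy": 0,"dz": 0.04,"jaw": -1}
    - {"rx": 0,"ry": 0,"rz": 0.0017,"dx": -0.002,"dy": 0,"dz": 0.08,"jaw": -1}
    - {"rx": 0,"ry": 0,"rz": 0.0017,"dx": -0.002,"dy": 0,"dz": 0.1,"jaw": -1}
    - {"rx": 0,"ry": 0,"rz": 0.0017,"dx": -0.002,"dy": 0,"dz": 0.1,"jaw": -1}

```text
time_s: 10.05
ee_pos: [0.576, -0.1571, 0.1812]
ee_rot: [-3.009, -0.127, -0.802]
force: [0.3, -0.1, -2.6]
grip_width: 0.0194
grasp_force: 59.4
```

```bash
python3 - <<'E'
from h import *
print(env.state()["joints"].round(3), "pred face px",proj("scene",[BL+LV*.002+n*.07,BL,BR,BL+n*.015]).round(1).tolist(), "read 190,215.7")
a=go(tgt(BL+LV*.002,.0),RS)
E
```

```text
[-0.497  0.405  2.     0.786  0.401  0.309] pred face px [[190.2, 215.9], [199.6, 251.3], [147.1, 267.5], [197.3, 243.8]] read 190,215.7
d [0.002  0.0011 0.0725] r [-0.0005  0.0009 -0.0013] rows>= 0.5
```

Call:
drive_tool:
  increments:
    - {"rx": 0,"ry": 0,"rz": 0,"dx": 0.002,"dy": 0.001,"dz": 0.02,"jaw": -1}
    - {"rx": 0,"ry": 0,"rz": 0,"dx": 0.002,"dy": 0.001,"dz": 0.035,"jaw": -1}
    - {"rx": 0,"ry": 0,"rz": 0,"dx": 0.002,"dy": 0.001,"dz": 0.045,"jaw": -1}
    - {"rx": 0,"ry": 0,"rz": 0,"dx": 0.002,"dy": 0.001,"dz": 0.052,"jaw": -1}
    - {"rx": 0,"ry": 0,"rz": 0,"dx": 0.002,"dy": 0.001,"dz": 0.058,"jaw": -1}

```text
time_s: 10.68
ee_pos: [0.5883, -0.1567, 0.1626]
ee_rot: [-3.009, -0.126, -0.804]
force: [-2.3, -0.5, 3.0]
grip_width: 0.0192
grasp_force: 60.5
```

```bash
python3 - <<'E'
from h import *
a=go(tgt(BL+LV*.002,.0),RS); s=env.state(); print(s["force"]@n, s["torque"])
E
```

```text
d [-0.0014 -0.0006  0.0168] r [-0.0002  0.0003 -0.0014] rows>= 0.1
3.8023794728791804 [-0.01237004  0.53091604  0.03777401]
```

Call:
drive_tool:
  increments:
    - {"rx": 0,"ry": 0,"rz": 0,"dx": 0,"dy": 0,"dz": 0.006,"jaw": -1}
    - {"rx": 0,"ry": 0,"rz": 0,"dx": 0,"dy": 0,"dz": 0.012,"jaw": -1}
    - {"rx": 0,"ry": 0,"rz": 0,"dx": 0,"dy": 0,"dz": 0.016,"jaw": -1}
    - {"rx": 0,"ry": 0,"rz": 0,"dx": 0,"dy": 0,"dz": 0.016,"jaw": -1}

```text
time_s: 11.18
ee_pos: [0.592, -0.1567, 0.1579]
ee_rot: [-3.009, -0.126, -0.807]
force: [-3.7, -1.0, 12.7]
grip_width: 0.0192
grasp_force: 62.0
```

```bash
python3 - <<'E'
from h import *
a=go(tgt(BL+LV*.002,.0),RS); s=env.state(); print(s["force"]@n, s["torque"])
E
```

```text
d [-0.0035 -0.0015  0.002 ] r [ 0.0001 -0.0002 -0.0013] rows>= 0.0
12.909747547957101 [-0.0411273   0.18125776  0.05522404]
```

Call:
drive_tool:
  increments:
    - {"rx": 0,"ry": 0,"rz": 0,"dx": 0,"dy": 0,"dz": 0.004,"jaw": -1}
    - {"rx": 0,"ry": 0,"rz": 0,"dx": 0,"dy": 0,"dz": 0.008,"jaw": -1}
    - {"rx": 0,"ry": 0,"rz": 0,"dx": 0,"dy": 0,"dz": 0.008,"jaw": -1}

```text
time_s: 11.55
ee_pos: [0.5945, -0.1566, 0.1566]
ee_rot: [-3.009, -0.126, -0.812]
force: [-2.5, 2.4, 21.7]
grip_width: 0.0194
grasp_force: 63.6
```

```bash
python3 - <<'E'
from h import *
a=go(tgt(BL+LV*.002,.0),RS); s=env.state(); print(s["force"]@n, s["torque"])
a=go(tgt(BL+LV*.002,.04),RS)
E
```

```text
d [-0.0074 -0.0019 -0.004 ] r [ 0.0004 -0.0011 -0.0012] rows>= 0.1
19.906724897592397 [ 0.47669743 -0.53752201  0.13277805]
d [-0.0071 -0.0018 -0.104 ] r [ 0.0004 -0.0011 -0.0012] rows>= 0.7
```

Call:
drive_tool:
  increments:
    - {"rx": 0,"ry": 0,"rz": 0,"dx": 0,"dy": 0,"dz": -0.04,"jaw": -1}
    - {"rx": 0,"ry": 0,"rz": 0,"dx": -0.007,"dy": 0,"dz": -0.1,"jaw": -1}
    - {"rx": 0,"ry": 0,"rz": 0,"dx": -0.007,"dy": 0,"dz": -0.16,"jaw": -1}
    - {"rx": 0,"ry": 0,"rz": 0,"dx": -0.007,"dy": 0,"dz": -0.18,"jaw": -1}
    - {"rx": 0,"ry": 0,"rz": 0,"dx": -0.007,"dy": 0,"dz": -0.18,"jaw": -1}

```text
time_s: 12.18
ee_pos: [0.5548, -0.1596, 0.2149]
ee_rot: [-3.009, -0.126, -0.804]
force: [-0.0, -0.7, -4.6]
grip_width: 0.0191
grasp_force: 60.4
```

```bash
cat > px.py <<'E'
from h import *
c=optics.camera("scene")["frame"]; pickle.dump(c,open("now.pkl","wb"))
o=cam("scene")[0]["frame"]
for B in (BL,BR):
    u,v=proj("scene",B+n*.008)[0].round().astype(int)
    for f in (o,c): print(f[v-8:v+9,u-5:u+6].mean(2).astype(int)); print()
E
python3 px.py; python3 - <<'E'
from h import *
print(env.state()["joints"].round(3)); a=go(tgt(BR-LV*.002,.05),RS)
E
```

```text
[[150 151 151 151 151 150 148 146 146 145 146]
 [151 150 149 148 147 145 146 146 147 148 150]
 [147 146 146 146 147 148 148 150 148 148 146]
 [146 148 149 148 148 144 149 148 146 147 148]
 [148 147 147 155 150 150 173 160 149 149 150]
 [146 153 161 193 165 216 187 146 148 148 148]
 [147 178 190 181 175 172 162 145 148 150 151]
 [149 147 161 172 176 175 164 145 160 159 160]
 [153 151 159 168 175 177 168 153 158 160 159]
 [159 159 164 163 175 177 170 159 154 172 182]
 [163 162 161 164 172 176 172 161 177 227 249]
 [159 166 166 162 171 184 173 174 218 205 163]
 [169 207 217 171 186 224 213 182 168 161 157]
 [215 227 211 187 182 181 178 175 171 166 160]
 [149 159 171 179 184 187 184 179 170 162 173]
 [165 158 168 176 182 183 187 191 182 165 239]
 [206 154 168 179 193 178 211 244 250 249 248]]

[[154 154 155 156 155 155 152 150 149 150 149]
 [155 154 153 152 151 151 150 150 151 152 154]
 [151 150 150 150 151 152 153 154 154 152 151]
 [150 152 153 153 153 152 150 150 151 152 151]
 [152 152 151 151 150 151 151 153 153 154 154]
 [151 151 152 152 153 154 154 153 153 152 152]
 [153 153 153 153
[... 1511 characters left out ...]
3 177 147 159 160 161 162]
 [180 175 176 180 179 168 156 157 164 164 163]
 [156 167 175 179 181 173 161 157 162 161 159]
 [158 167 171 177 181 176 165 152 161 157 157]
 [158 165 168 178 182 179 167 155 156 156 153]
 [155 157 169 177 181 181 171 157 150 162 170]
 [154 153 168 173 180 183 173 159 150 205 234]
 [150 152 166 167 179 185 186 159 182 224 182]
 [174 191 196 175 184 191 227 200 171 164 160]
 [249 249 237 221 192 180 178 176 171 169 163]
 [177 175 181 185 186 186 183 179 173 169 160]
 [168 176 183 187 191 191 185 176 176 184 171]
 [170 169 177 181 184 199 196 174 203 242 250]]

[-0.523  0.33   2.007  0.698  0.463  0.385]
d [0.0077 0.2601 0.0458] r [-0.0004  0.0006 -0.0015] rows>= 1.7
```

The pixel check shows the left pin has disappeared into its boss, and the right pin is unchanged. Moving to the right pin.

Call:
drive_tool:
  increments:
    - {"rx": 0,"ry": 0,"rz": 0,"dx": 0.002,"dy": 0.06,"dz": 0,"jaw": -1}
    - {"rx": 0,"ry": 0,"rz": 0,"dx": 0.004,"dy": 0.14,"dz": 0,"jaw": -1}
    - {"rx": 0,"ry": 0,"rz": 0,"dx": 0.006,"dy": 0.22,"dz": 0.02,"jaw": -1}
    - {"rx": 0,"ry": 0,"rz": 0,"dx": 0.0077,"dy": 0.26,"dz": 0.045,"jaw": -1}
    - {"rx": 0,"ry": 0,"rz": 0,"dx": 0.0077,"dy": 0.26,"dz": 0.045,"jaw": -1}

```text
time_s: 12.85
ee_pos: [0.5751, -0.2624, 0.1988]
ee_rot: [-3.008, -0.124, -0.8]
force: [-0.2, 0.3, -4.3]
grip_width: 0.0193
grasp_force: 60.2
```

Call:
drive_tool:
  increments:
    - {"rx": 0,"ry": 0,"rz": 0,"dx": 0,"dy": 0,"dz": 0.03,"jaw": -1}
    - {"rx": 0,"ry": 0,"rz": 0,"dx": 0,"dy": 0,"dz": 0.05,"jaw": -1}
    - {"rx": 0,"ry": 0,"rz": 0,"dx": 0,"dy": 0,"dz": 0.05,"jaw": -1}
    - {"rx": 0,"ry": 0,"rz": 0,"dx": 0,"dy": 0,"dz": 0.05,"jaw": -1}

```text
time_s: 13.35
ee_pos: [0.5851, -0.2609, 0.1835]
ee_rot: [-3.009, -0.127, -0.804]
force: [-0.1, -0.4, -4.1]
grip_width: 0.0194
grasp_force: 60.2
```

```bash
python3 - <<'E'
from h import *
print(env.state()["joints"].round(3)); a=go(tgt(BR-LV*.002,0),RS)
E
```

```text
[-0.66   0.465  1.873  0.743  0.527  0.226]
d [-0.0008  0.0009  0.0774] r [-0.0003  0.0005 -0.0013] rows>= 0.5
```

Call:
drive_tool:
  increments:
    - {"rx": 0,"ry": 0,"rz": 0,"dx": 0,"dy": 0.001,"dz": 0.02,"jaw": -1}
    - {"rx": 0,"ry": 0,"rz": 0,"dx": 0,"dy": 0.001,"dz": 0.035,"jaw": -1}
    - {"rx": 0,"ry": 0,"rz": 0,"dx": 0,"dy": 0.001,"dz": 0.046,"jaw": -1}
    - {"rx": 0,"ry": 0,"rz": 0,"dx": 0,"dy": 0.001,"dz": 0.054,"jaw": -1}
    - {"rx": 0,"ry": 0,"rz": 0,"dx": 0,"dy": 0.001,"dz": 0.062,"jaw": -1}

```text
time_s: 13.98
ee_pos: [0.5974, -0.2606, 0.1619]
ee_rot: [-3.009, -0.126, -0.804]
force: [-3.5, 1.4, 3.2]
grip_width: 0.0192
grasp_force: 61.3
```

Call:
drive_tool:
  increments:
    - {"rx": 0,"ry": 0,"rz": 0,"dx": 0,"dy": 0,"dz": 0.006,"jaw": -1}
    - {"rx": 0,"ry": 0,"rz": 0,"dx": 0,"dy": 0,"dz": 0.012,"jaw": -1}
    - {"rx": 0,"ry": 0,"rz": 0,"dx": 0,"dy": 0,"dz": 0.016,"jaw": -1}
    - {"rx": 0,"ry": 0,"rz": 0,"dx": 0,"dy": 0,"dz": 0.016,"jaw": -1}

```text
time_s: 14.48
ee_pos: [0.6006, -0.2603, 0.1562]
ee_rot: [-3.009, -0.126, -0.803]
force: [-2.3, 0.6, 0.0]
grip_width: 0.0191
grasp_force: 61.0
```

```bash
python3 - <<'E'
from h import *
s=env.state();print(s["force"]@n,s["torque"]); a=go(tgt(BR-LV*.002,0),RS)
E
```

```text
1.1221742314606076 [0.08698213 0.58136931 0.04492021]
d [-0.0003 -0.0009 -0.0011] r [-0.0003  0.0005 -0.0014] rows>= 0.0
```

Call:
drive_tool:
  increments:
    - {"rx": 0,"ry": 0,"rz": 0,"dx": 0,"dy": 0,"dz": 0.005,"jaw": -1}
    - {"rx": 0,"ry": 0,"rz": 0,"dx": 0,"dy": 0,"dz": 0.01,"jaw": -1}
    - {"rx": 0,"ry": 0,"rz": 0,"dx": 0,"dy": 0,"dz": 0.01,"jaw": -1}

```text
time_s: 14.85
ee_pos: [0.6033, -0.2603, 0.1543]
ee_rot: [-3.009, -0.126, -0.807]
force: [-4.5, 2.5, 12.9]
grip_width: 0.0191
grasp_force: 63.3
```

```bash
python3 - <<'E'
from h import *
s=env.state();print(s["force"]@n,s["torque"]); a=go(tgt(BR-LV*.002,0),RS)
E
```

```text
13.34066329557877 [0.49081422 0.3145529  0.17853773]
d [-0.0037 -0.0016 -0.0084] r [ 0.0001 -0.0003 -0.0013] rows>= 0.1
```

Call:
drive_tool:
  increments:
    - {"rx": 0,"ry": 0,"rz": 0,"dx": 0,"dy": 0,"dz": 0.004,"jaw": -1}
    - {"rx": 0,"ry": 0,"rz": 0,"dx": 0,"dy": 0,"dz": 0.007,"jaw": -1}
    - {"rx": 0,"ry": 0,"rz": 0,"dx": 0,"dy": 0,"dz": 0.007,"jaw": -1}

```text
time_s: 15.22
ee_pos: [0.6053, -0.2603, 0.1531]
ee_rot: [-3.009, -0.127, -0.811]
force: [-4.7, 4.4, 21.6]
grip_width: 0.019
grasp_force: 65.1
```

Call:
drive_tool:
  increments:
    - {"rx": 0,"ry": 0,"rz": 0,"dx": 0,"dy": 0,"dz": -0.04,"jaw": -1}
    - {"rx": 0,"ry": 0,"rz": 0,"dx": 0,"dy": 0,"dz": -0.1,"jaw": -1}
    - {"rx": 0,"ry": 0,"rz": 0,"dx": 0,"dy": 0,"dz": -0.17,"jaw": -1}
    - {"rx": 0,"ry": 0,"rz": 0,"dx": 0,"dy": 0,"dz": -0.25,"jaw": -1}
    - {"rx": 0,"ry": 0,"rz": 0,"dx": 0,"dy": 0,"dz": -0.25,"jaw": -1}

```text
time_s: 15.85
ee_pos: [0.5539, -0.265, 0.2388]
ee_rot: [-3.011, -0.126, -0.807]
force: [0.9, 0.3, -4.8]
grip_width: 0.0193
grasp_force: 61.4
```

```bash
python3 px.py | tail -18; python3 - <<'E'
from h import *
print(env.state()["joints"].round(3))
# mallet tilt in grip: is white lower face where predicted?
s=env.state(); Rt=R.from_rotvec(s["ee_rot"]).as_matrix(); f=s["ee_pos"]+Rt@[-.0528,0,.022]
print(proj("scene",[f, f-Rt[:,2]*.08]), )
c=pickle.load(open("now.pkl","rb")); u,v=proj("scene",[f-Rt[:,2]*.006])[0].round().astype(int)
print(c[v-16:v+14:1,u-16:u+17:2].astype(int).mean(2).astype(int))
E
```

```text
[[152 154 154 152 151 150 149 150 151 152 153]
 [150 150 150 150 151 152 153 154 156 156 155]
 [151 151 152 155 157 160 159 158 158 158 157]
 [157 160 159 158 158 157 157 158 158 160 160]
 [158 158 157 158 157 158 159 161 162 164 164]
 [157 157 158 160 161 162 163 165 165 166 165]
 [160 160 161 163 164 165 164 164 163 163 160]
 [164 164 164 162 161 161 161 159 159 159 158]
 [161 161 160 160 159 159 158 157 156 155 156]
 [157 158 158 157 157 157 156 154 164 165 172]
 [156 157 157 156 156 153 151 176 209 222 236]
 [155 159 160 157 140 115 103 243 231 226 184]
 [154 175 182 159 143 166 169 174 171 166 162]
 [139 145 158 178 188 187 184 181 175 172 166]
 [177 185 189 191 191 190 187 182 177 174 166]
 [173 181 187 192 196 196 191 183 184 173 149]
 [176 176 184 188 193 193 182 157 190 156 126]]

[-0.703  0.361  1.874  0.651  0.626  0.303]
[[130.39836354 218.44461911]
 [116.9888187  175.09603311]]
[[ 87  48  49  78 170 112 124 126 127 127 128 135 155 149 139 145 147]
 [118  44  49  39 168 135 108 124 126 126 128 132 154 145 142 146 151]
 [132  51  48  42 160 173  88 116 123 126 127 128 152 
[... 1234 characters left out ...]
151 151 151 150 151 154 157 159 160 163 158 155 154 151 150]
 [151 151 151 150 152 155 158 159 162 161 157 154 154 150 150 149 149]
 [150 150 150 154 153 160 161 159 155 155 153 149 149 148 148 146 145]
 [152 154 155 157 160 157 154 154 153 150 148 148 148 146 145 145 147]
 [154 158 159 155 154 154 150 149 148 147 147 146 145 148 152 153 155]
 [157 155 154 153 151 149 148 146 147 148 146 151 155 155 155 156 156]
 [153 153 150 149 149 147 148 149 150 153 155 155 157 156 156 156 155]
 [150 150 149 147 148 152 153 155 154 156 156 156 155 155 156 153 151]
 [149 150 150 152 154 155 156 155 156 154 153 155 154 151 151 153 152]
 [151 152 155 155 155 155 155 154 153 153 154 152 151 152 151 150 149]]
```

Both pins are now flush in the images. Returning the mallet to the stand.

```bash
cat > ret.py <<'E'
import sys
from h import *
f=float(sys.argv[1])
G=np.array([.5624,.2508,float(sys.argv[2])]); RGm=R.from_rotvec([.563,3.09,.001])
s=env.state(); R0=R.from_rotvec(s["ee_rot"]); rv=(R0.inv()*RGm).as_rotvec()
print(s["joints"].round(2)); p=s["ee_pos"]+f*(G-s["ee_pos"]); Rt=(R0*R.from_rotvec(rv*f)).as_matrix()
print("z axis",Rt[:,2].round(2)); go(p,Rt)
E
python3 ret.py .33 .28; python3 ret.py 1 .28
```

```text
[-0.7   0.36  1.87  0.65  0.63  0.3 ]
z axis [ 0.35  0.21 -0.91]
d [ 0.0539 -0.4233 -0.0085] r [ 0.0733 -0.0168 -0.2749] rows>= 4.8
[-0.7   0.36  1.87  0.65  0.63  0.3 ]
z axis [ 0.  0. -1.]
d [ 0.1633 -1.2828 -0.0257] r [ 0.2222 -0.0509 -0.8329] rows>= 14.5
```

Call:
drive_tool:
  increments:
    - {"rx": 0.0147,"ry": -0.0034,"rz": -0.055,"dx": 0.01,"dy": -0.08,"dz": -0.03,"jaw": -1}
    - {"rx": 0.0293,"ry": -0.0067,"rz": -0.11,"dx": 0.02,"dy": -0.17,"dz": -0.05,"jaw": -1}
    - {"rx": 0.044,"ry": -0.01,"rz": -0.165,"dx": 0.03,"dy": -0.25,"dz": -0.06,"jaw": -1}
    - {"rx": 0.0586,"ry": -0.0134,"rz": -0.22,"dx": 0.045,"dy": -0.34,"dz": -0.06,"jaw": -1}
    - {"rx": 0.0733,"ry": -0.0168,"rz": -0.2749,"dx": 0.054,"dy": -0.423,"dz": -0.06,"jaw": -1}

```text
time_s: 16.52
ee_pos: [0.5468, -0.094, 0.2679]
ee_rot: [-2.675, -1.47, -0.647]
force: [-0.2, -0.5, -4.0]
grip_width: 0.0195
grasp_force: 61.4
```

```bash
python3 ret.py .5 .28
```

```text
[-0.45  0.27  1.88  0.49  0.82 -0.19]
z axis [ 0.12  0.19 -0.97]
d [ 0.361  -0.2211  0.085 ] r [ 0.0739 -0.0174 -0.2781] rows>= 4.8
```

Call:
drive_tool:
  increments:
    - {"rx": 0.0147,"ry": -0.0034,"rz": -0.055,"dx": 0.07,"dy": -0.045,"dz": 0.01,"jaw": -1}
    - {"rx": 0.0293,"ry": -0.0067,"rz": -0.11,"dx": 0.14,"dy": -0.09,"dz": 0.02,"jaw": -1}
    - {"rx": 0.044,"ry": -0.01,"rz": -0.165,"dx": 0.215,"dy": -0.135,"dz": 0.04,"jaw": -1}
    - {"rx": 0.0586,"ry": -0.0134,"rz": -0.22,"dx": 0.29,"dy": -0.18,"dz": 0.06,"jaw": -1}
    - {"rx": 0.0739,"ry": -0.0174,"rz": -0.278,"dx": 0.36,"dy": -0.22,"dz": 0.085,"jaw": -1}

```text
time_s: 17.15
ee_pos: [0.5558, 0.078, 0.2738]
ee_rot: [-1.806, -2.531, -0.362]
force: [-0.6, -0.7, -4.1]
grip_width: 0.0191
grasp_force: 61.4
```

```bash
python3 ret.py 1 .25
```

```text
[-0.07  0.31  1.75  0.25  0.98 -0.53]
z axis [ 0.  0. -1.]
d [0.3885 0.1377 0.1437] r [ 0.0739 -0.0175 -0.2785] rows>= 4.9
```

Call:
drive_tool:
  increments:
    - {"rx": 0.0147,"ry": -0.0034,"rz": -0.055,"dx": 0.08,"dy": 0.027,"dz": 0.02,"jaw": -1}
    - {"rx": 0.0293,"ry": -0.0067,"rz": -0.11,"dx": 0.16,"dy": 0.054,"dz": 0.05,"jaw": -1}
    - {"rx": 0.044,"ry": -0.01,"rz": -0.165,"dx": 0.235,"dy": 0.08,"dz": 0.08,"jaw": -1}
    - {"rx": 0.0586,"ry": -0.0134,"rz": -0.22,"dx": 0.31,"dy": 0.11,"dz": 0.11,"jaw": -1}
    - {"rx": 0.0739,"ry": -0.0175,"rz": -0.2785,"dx": 0.3885,"dy": 0.1377,"dz": 0.1437,"jaw": -1}

```text
time_s: 17.77
ee_pos: [0.5634, 0.2508, 0.2496]
ee_rot: [0.567, 3.09, 0.001]
force: [0.2, -0.1, -3.6]
grip_width: 0.019
grasp_force: 61.3
```

Call:
drive_tool:
  increments:
    - {"rx": 0,"ry": 0,"rz": 0,"dx": 0,"dy": 0,"dz": 0,"jaw": -1}
    - {"rx": 0,"ry": 0,"rz": 0,"dx": 0,"dy": 0,"dz": 0,"jaw": -1}
    - {"rx": 0,"ry": 0,"rz": 0,"dx": 0,"dy": 0,"dz": 0,"jaw": -1}

```text
time_s: 18.15
ee_pos: [0.5635, 0.2486, 0.2512]
ee_rot: [0.579, 3.086, 0.004]
force: [-0.1, -0.4, -3.4]
grip_width: 0.0191
grasp_force: 61.3
```

```bash
python3 ret.py 1 .10; python3 - <<'E'
from h import *
s=env.state(); Rt=R.from_rotvec(s["ee_rot"]).as_matrix(); f=s["ee_pos"]+Rt@[-.0528,0,.022]; print("face",f)
c=optics.camera("scene")["frame"]; cv2.imwrite("pics/r.png",c)
b=proj("scene",[f,f+[0,0,.08]]);print(b)
# dark steel head mask -> axis direction
g=c.astype(int); u0,v0=b.min(0).astype(int)-[22,14]; w=g[v0:v0+75,u0:u0+60]
white=((w.min(2)>170)&(w.max(2)-w.min(2)<22)).astype(np.uint8)
k,l,st,ce=cv2.connectedComponentsWithStats(white)
for i in range(1,k):
    if st[i,4]>25: print(st[i]+[u0,v0,0,0,0],ce[i]+[u0,v0])
E
```

```text
[ 0.31  0.46  1.56  0.    1.12 -0.89]
z axis [ 0.  0. -1.]
d [0.0051 0.0031 0.3781] r [ 0.0007  0.0002 -0.0034] rows>= 2.4
face [0.61277344 0.22946233 0.22929077]
[[389.49952541 169.35688965]
 [393.57893964 131.81683856]]
[384 126  20  11 151] [393.91390728 131.82781457]
[382 162  19   8 115] [391.34782609 165.65217391]
```

Call:
drive_tool:
  increments:
    - {"rx": 0.0007,"ry": 0,"rz": -0.0034,"dx": 0.005,"dy": 0.003,"dz": 0.1,"jaw": -1}
    - {"rx": 0.0007,"ry": 0,"rz": -0.0034,"dx": 0.005,"dy": 0.003,"dz": 0.22,"jaw": -1}
    - {"rx": 0.0007,"ry": 0,"rz": -0.0034,"dx": 0.005,"dy": 0.003,"dz": 0.33,"jaw": -1}
    - {"rx": 0.0007,"ry": 0,"rz": -0.0034,"dx": 0.005,"dy": 0.003,"dz": 0.4,"jaw": -1}
    - {"rx": 0.0007,"ry": 0,"rz": -0.0034,"dx": 0.005,"dy": 0.003,"dz": 0.45,"jaw": -1}

```text
time_s: 18.82
ee_pos: [0.5626, 0.2506, 0.0704]
ee_rot: [0.563, 3.089, 0.0]
force: [0.5, 0.4, -3.6]
grip_width: 0.0193
grasp_force: 61.2
```

Call:
drive_tool:
  increments:
    - {"rx": 0,"ry": 0,"rz": 0,"dx": 0,"dy": 0,"dz": 0.03,"jaw": -1}
    - {"rx": 0,"ry": 0,"rz": 0,"dx": 0,"dy": 0,"dz": 0.05,"jaw": -1}
    - {"rx": 0,"ry": 0,"rz": 0,"dx": 0,"dy": 0,"dz": 0.07,"jaw": -1}
    - {"rx": 0,"ry": 0,"rz": 0,"dx": 0,"dy": 0,"dz": 0.08,"jaw": -1}
    - {"rx": 0,"ry": 0,"rz": 0,"dx": 0,"dy": 0,"dz": 0.08,"jaw": -1}

```text
time_s: 19.45
ee_pos: [0.5631, 0.2516, 0.04]
ee_rot: [0.56, 3.088, 0.002]
force: [1.3, -1.1, -1.0]
grip_width: 0.0191
grasp_force: 61.6
```

```bash
python3 ret.py 1 .0302
```

```text
[ 0.31  0.71  1.74 -0.    0.69 -0.9 ]
z axis [ 0.  0. -1.]
d [ 0.0009 -0.0025  0.0245] r [0.0003 0.0007 0.0005] rows>= 0.2
```

Call:
drive_tool:
  increments:
    - {"rx": 0,"ry": 0,"rz": 0,"dx": 0.001,"dy": -0.002,"dz": 0.008,"jaw": -1}
    - {"rx": 0,"ry": 0,"rz": 0,"dx": 0.001,"dy": -0.002,"dz": 0.014,"jaw": -1}
    - {"rx": 0,"ry": 0,"rz": 0,"dx": 0.001,"dy": -0.002,"dz": 0.014,"jaw": -1}

```text
time_s: 19.82
ee_pos: [0.5621, 0.2509, 0.034]
ee_rot: [0.56, 3.089, 0.001]
force: [2.8, -0.3, 0.8]
grip_width: 0.0191
grasp_force: 61.9
```

```bash
python3 ret.py 1 .0302; python3 - <<'E'
from h import *
print(env.state()["torque"])
c=optics.camera("scene")["frame"]
f=np.array([.612,.2328,.008]); b=proj("scene",[f,f+[0,0,.08]]);print(b)
for g in (c.astype(int),cam("scene")[0]["frame"].astype(int)):
  u0,v0=b.min(0).astype(int)-[22,14]; w=g[v0:v0+75,u0:u0+60]
  white=((w.min(2)>140)&(w.max(2)-w.min(2)<22)).astype(np.uint8)
  k,l,st,ce=cv2.connectedComponentsWithStats(white)
  for i in range(1,k):
    if st[i,4]>25: print(st[i]+[u0,v0,0,0,0],ce[i]+[u0,v0])
E
```

```text
[ 0.31  0.72  1.74 -0.    0.67 -0.9 ]
z axis [ 0.  0. -1.]
d [-0.0007 -0.      0.0095] r [0.0001 0.0005 0.0005] rows>= 0.1
[ 0.14254335  0.15100819 -0.04098689]
[[380.87694915 257.53178101]
 [384.14991669 227.76718582]]
[375 221  18  14 213] [383.54929577 227.48826291]
[373 251  18   9  94] [381.38297872 255.93617021]
[397 271  21  17 168] [408.23214286 279.13095238]
[376 224  19  14 220] [384.78181818 230.44545455]
[374 254  18   9  86] [382.18604651 258.56976744]
[397 270  21  18 183] [408.78688525 278.96174863]
```

The head sits about 3 px (roughly 7 mm) higher than it did at first, with the TCP only 3.8 mm high. So the mallet has pitched about 4° in the grip. I'll compensate by turning about tool y while lowering.

Call:
drive_tool:
  increments:
    - {"rx": 0,"ry": 0.01,"rz": 0,"dx": 0,"dy": 0,"dz": 0.0,"jaw": -1}
    - {"rx": 0,"ry": 0.022,"rz": 0,"dx": 0,"dy": 0,"dz": 0.003,"jaw": -1}
    - {"rx": 0,"ry": 0.022,"rz": 0,"dx": 0,"dy": 0,"dz": 0.008,"jaw": -1}
    - {"rx": 0,"ry": 0.022,"rz": 0,"dx": 0,"dy": 0,"dz": 0.008,"jaw": -1}

```text
time_s: 20.38
ee_pos: [0.5619, 0.2508, 0.0306]
ee_rot: [-0.549, -3.026, -0.019]
force: [0.0, -0.5, -2.8]
grip_width: 0.0193
grasp_force: 61.4
```

```bash
cat > chk.py <<'E'
from h import *
s=env.state();print(s["torque"],s["ee_pos"])
c=optics.camera("scene")["frame"]
f=np.array([.612,.2328,.008]); b=proj("scene",[f,f+[0,0,.08]])
for g in (c.astype(int),cam("scene")[0]["frame"].astype(int)):
  u0,v0=b.min(0).astype(int)-[22,14]; w=g[v0:v0+75,u0:u0+60]
  white=((w.min(2)>140)&(w.max(2)-w.min(2)<22)).astype(np.uint8)
  k,l,st,ce=cv2.connectedComponentsWithStats(white)
  for i in range(1,k):
    if st[i,4]>25: print(st[i]+[u0,v0,0,0,0],ce[i]+[u0,v0])
E
python3 chk.py
```

```text
[-0.04953642 -0.08488059  0.05767922] [0.56193883 0.25078934 0.03061677]
[375 224  18  15 226] [383.53539823 230.90707965]
[372 253  18  10  89] [380.69662921 258.73033708]
[397 271  21  17 168] [408.23214286 279.13095238]
[376 224  19  14 220] [384.78181818 230.44545455]
[374 254  18   9  86] [382.18604651 258.56976744]
[397 270  21  18 183] [408.78688525 278.96174863]
```

The head is back within about 1.5 px of where it was at the start. Releasing.

Call:
drive_tool:
  increments:
    - {"rx": 0,"ry": 0,"rz": 0,"dx": 0,"dy": 0,"dz": 0.001,"jaw": -0.4}
    - {"rx": 0,"ry": 0,"rz": 0,"dx": 0,"dy": 0,"dz": 0.001,"jaw": 0.3}
    - {"rx": 0,"ry": 0,"rz": 0,"dx": 0,"dy": 0,"dz": 0.001,"jaw": 1}
    - {"rx": 0,"ry": 0,"rz": 0,"dx": 0,"dy": 0,"dz": 0.001,"jaw": 1}
    - {"rx": 0,"ry": 0,"rz": 0,"dx": 0,"dy": 0,"dz": 0.001,"jaw": 1}

```text
time_s: 21.05
ee_pos: [0.562, 0.2509, 0.0304]
ee_rot: [-0.549, -3.026, -0.02]
force: [-0.1, 0.4, -0.3]
grip_width: 0.0851
grasp_force: 0.0
```

Call:
drive_tool:
  increments:
    - {"rx": 0,"ry": 0,"rz": 0,"dx": 0,"dy": 0,"dz": 0,"jaw": 1}
    - {"rx": 0,"ry": 0,"rz": 0,"dx": 0,"dy": 0,"dz": -0.06,"jaw": 1}
    - {"rx": 0,"ry": 0,"rz": 0,"dx": 0,"dy": 0,"dz": -0.18,"jaw": 1}
    - {"rx": 0,"ry": 0,"rz": 0,"dx": 0,"dy": 0,"dz": -0.32,"jaw": 1}
    - {"rx": 0,"ry": 0,"rz": 0,"dx": 0,"dy": 0,"dz": -0.46,"jaw": 1}

```text
time_s: 21.68
ee_pos: [0.5733, 0.2463, 0.2158]
ee_rot: [-0.549, -3.026, -0.02]
force: [0.2, 0.0, 0.7]
grip_width: 0.0854
grasp_force: 0.0
```

Call:
drive_tool:
  increments:
    - {"rx": 0,"ry": 0,"rz": 0,"dx": 0.1,"dy": 0,"dz": 0,"jaw": 1}
    - {"rx": 0,"ry": 0,"rz": 0,"dx": 0.2,"dy": 0,"dz": 0,"jaw": 1}
    - {"rx": 0,"ry": 0,"rz": 0,"dx": 0.3,"dy": 0.1,"dz": -0.05,"jaw": 1}
    - {"rx": 0,"ry": 0,"rz": 0,"dx": 0.4,"dy": 0.2,"dz": -0.05,"jaw": 1}
    - {"rx": 0,"ry": 0,"rz": 0,"dx": 0.4,"dy": 0.2,"dz": -0.05,"jaw": 1}

```text
time_s: 22.3
ee_pos: [0.4516, 0.3795, 0.2452]
ee_rot: [-0.543, -3.028, -0.021]
force: [1.2, -0.3, 0.0]
grip_width: 0.0851
grasp_force: 0.0
```

```bash
python3 chk.py; python3 - <<'E'
from h import *
c=optics.camera("scene")["frame"].astype(int); o=cam("scene")[0]["frame"].astype(int)
# handle end and other things: changed regions vs. start (table area)
t=optics.camera("top")["frame"].astype(int); to=cam("top")[0]["frame"].astype(int)
for a,b in ((c,o),(t,to)):
    m=(np.abs(cv2.GaussianBlur(a.astype(np.uint8),(3,3),0).astype(int)-cv2.GaussianBlur(b.astype(np.uint8),(3,3),0)).max(2)>70).astype(np.uint8)
    k,l,st,ce=cv2.connectedComponentsWithStats(m)
    print(sorted([x.tolist() for x in st[1:] if x[4]>12],key=lambda x:-x[4])[:12])
# handle in top: brown mask end-on comparison
for P in ([.612,.2328,.088],[.449,.294,.061]): print(proj("top",P))
h=np.array([.612,.2328,.061])
for r in (.08,.12,.16):
    p=h-MX*r; q=[p+np.array([.351,.936,0])*w for w in np.linspace(-.03,.03,25)]
    for im in (to,t): print(r,[int(im[int(round(v)),int(round(u))].mean()) for u,v in proj("top",q)])
E
```

```text
[-0.04544719 -0.0063052   0.01211242] [0.4515704  0.37954775 0.24515452]
[375 224  18  14 219] [383.46575342 230.58447489]
[373 253  17  10  87] [380.77011494 258.62068966]
[397 271  21  17 172] [408.5755814  279.05813953]
[376 224  19  14 220] [384.78181818 230.44545455]
[374 254  18   9  86] [382.18604651 258.56976744]
[397 270  21  18 183] [408.78688525 278.96174863]
[[308, 259, 200, 85, 7417], [227, 0, 76, 124, 3419], [354, 0, 91, 123, 3201], [390, 217, 91, 49, 2493], [191, 0, 47, 67, 1244], [278, 221, 54, 46, 529], [164, 197, 18, 23, 203], [247, 159, 46, 23, 177], [410, 172, 25, 12, 153], [339, 208, 14, 14, 121], [444, 161, 28, 20, 106], [198, 219, 28, 8, 101]]
[[158, 279, 142, 201, 15985], [80, 380, 108, 100, 5789], [195, 222, 78, 119, 3531], [149, 253, 36, 36, 600], [340, 175, 22, 26, 297], [259, 170, 29, 42, 249], [231, 153, 50, 9, 235], [342, 369, 14, 38, 209], [144, 304, 24, 22, 192], [382, 359, 29, 11, 189], [312, 433, 17, 18, 139], [265, 353, 14, 24, 107]]
[[275.1355507  239.77796076]]
[[253.98975494 305.54916053]]
0.08 [124, 127, 127, 128, 123, 123, 118, 113, 106, 75, 96, 102, 103, 109, 113, 111, 107, 109, 111, 131, 129, 111, 66, 69, 72]
0.08 [135, 137, 139, 139, 133, 133, 125, 80, 95, 109, 111, 119, 123, 122, 119, 151, 220, 221, 221, 222, 220, 193, 125, 128, 134]
0.12 [124, 125, 126, 125, 121, 116, 111, 111, 113, 85, 80, 100, 108, 112, 112, 109, 105, 106, 127, 129, 130, 124, 66, 76, 113]
0.12 [134, 136, 137, 135, 131, 125, 89, 89, 88, 109, 118, 137, 199, 194, 188, 154, 212, 206, 139, 141, 140, 134, 71, 81, 124]
0.16 [114, 117, 105, 115, 113, 101, 111, 114, 96, 96, 76, 90, 106, 107, 110, 108, 108, 108, 81, 119, 180, 124, 134, 127, 124]
0.16 [195, 199, 191, 195, 193, 176, 122, 109, 183, 183, 195, 195, 197, 195, 196, 161, 186, 200, 174, 187, 192, 134, 144, 137, 132]
```

```bash
python3 -c "
from plant import env
print(env.job_done(), env.state()['force'])"
```

```text
the job is handed in; nothing more can be done
the job is handed in; nothing more can be done
```

Both pins were driven flush, judging by the camera images, and the mallet is back in its stand, with its head about 3 mm from where it stood and upright; I handed the job in at about 22 s with the gripper clear, and the hand-in returned no verdict.

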